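# Column changeover: rack the used column, show the fresh one's end to the microscope

### The job

Take the used chromatography column out of the sloping drip rest and stand it upright in the empty column holder, lowered fully down rather than dropped. Then lift the fresh column out of the other holder and present its lower end to the small slanted inspection microscope: column in line with the lens axis, end centred on the lens and about 40 mm away from it. Finish while still holding it there motionless in the air; never touch the microscope and leave the beaker, brown bottle, spanner and tape roll where they are.

Things in the scene. Friction and masses are not known exactly. Their poses are not given: they have to be found in the camera images.
- rest: Fixed drip rest, origin under the middle of its 130 x 60 x 8 mm base plate, z up. A white trough (110 mm long, side walls rise 9 mm above its floor, 34 mm wide outside) slopes 28 degrees from the vertical and leans towards -x of the rest; its end stop is low, at x = +45 mm. The used column lies in it; about the top 60 mm of the column stand out free above the trough.
- holder_full: Fixed column holder that holds the fresh column at the start: 64 mm round steel foot, grey upright cup with funnel mouth. Origin under the centre of the foot, z up. Cup floor at z = 14 mm, bore 24 mm wide, mouth at z = 70 mm widening to 33 mm.
- holder_free: Fixed column holder, same as the other, empty at the start. Origin under the centre of the foot, z up. Cup floor at z = 14 mm, bore 24 mm wide, mouth at z = 70 mm widening to 33 mm.
- column_used: Steel chromatography column (handles as a bar 174 mm long along x, 13 mm thick; about 0.14 kg; with a blue plug at its upper end and a thin 50 mm wide flow tag at mid-length that blocks nothing). Origin at mid-length on one long side, so that its centre line is 6.5 mm from it along z; x runs along the column towards its lower, plain end, y and z square to it; column that lies in the sloping rest at the start.
- column_used_foot (a point): Centre of the used column's lower end face (axes as the column's).
- column_fresh: Steel chromatography column (handles as a bar 174 mm long along x, 13 mm thick; about 0.14 kg; with a blue plug at its upper end and a thin 50 mm wide flow tag at mid-length that blocks nothing). Origin at mid-length on one long side, so that its centre line is 6.5 mm from it along z; x runs along the column towards its lower, plain end, y and z square to it; column that stands in a holder at the start, identical to the used one.
- column_fresh_foot (a point): Centre of the fresh column's lower end face (axes as the column's), the end to be shown to the lens.
- scope: Fixed inspection microscope on a stand: 106 x 60 x 12 mm foot, origin near the middle of its underside (it reaches from x = -51 to +55 mm), z up. A 32 mm thick slanted barrel points up and towards -x of the scope.
- lens: The microscope's barrel. Origin at the centre of its lens (the upper end face, 28 mm across, about 95 mm above the worktop); z is the optical axis, pointing out of the lens, 28 degrees from the vertical and leaning towards -x of the scope. The barrel reaches 72 mm back along -z.
- solvent_bottle_2l: Fixed large clear solvent bottle, 134 mm across, 253 mm high (about 285 mm with cap), always at the right of the work; an obstacle. Origin under its centre.
- beaker: Loose glass beaker, 46 mm across, 58 mm high, origin under its centre. Leave alone.
- amber_bottle: Loose brown glass bottle, 42 mm across, 86 mm high, origin under its centre. Leave alone.
- spanner: Loose double open-end spanner, 119 x 25 x 9 mm, flat on the worktop, origin under its centre. Leave alone.
- tape_roll: Loose roll of tape, 62 mm across, 25 mm high, origin under its centre. Leave alone.
Things that resemble listed ones, but are neither listed nor needed, are in the scene too. Leave any green look-alike of the holder_free alone.

How it is judged:
By the outcome, as a careful person would: the job done as asked, in the order asked, and still so for the second after the job is handed in, while the arm keeps its last pose, push and grip.
It also fails if it takes over 58 s, if anything falls off the work surface, if the arm or the gripper's body presses on something with over 40 N, if the wrist force passes 120 N, or if a joint passes its speed limit or range.

### The arm

A 6-joint arm with a two-finger parallel gripper is mounted at the origin on a cart in front of the work surface, level with it; the furniture and walls round the work are solid. World frame = base frame: x ahead of the robot, y to its left, z up, the work surface at z = 0. Lengths are in mm, angles in rad, forces in N, time in s.
With the tool pointing down it reaches from about 300 to 775 mm from the base axis. Payload 14.6 kg.
Tool frame: the origin (TCP) lies midway between the tips of the shut fingers; the grasp point (between the pads) lies 19 mm behind it; z points along the fingers, y is the line along which they close (so a half turn about z gives the same grasp; the last joint's range is limited). The gripper opens to 94 mm and grips with 3 to 60 N. Pads are 16 mm wide; open, the fingers measure 119 mm over their backs; the gripper's body (75 mm by 177 mm) begins 78 mm behind the grasp point.
Start: joints at [-1.264, 0.3, 1.521, -0, 1.321, -0.067], TCP at [200.828, -512.013, 185.246] pointing down, gripper open.
Joint ranges: [-3.03, 3.03], [-0.79, 2.21], [0.23, 2.52], [-1.04, 4.18], [0, 3.07], [-2.55, 2.55]. Speed limits (rad/s): [2.22, 2.22, 2.57, 3.14, 3.14, 3.14].

### API

Orientations are given as a unit quaternion [w, x, y, z].
In Python, from station import r gives the robot as it stands. The module is installed in compiled form; this text tells all that it offers.
- The arm moves only by the tool arm_command, never from a script. Its argument "deltas" is a list of rows, each a list of 7 numbers: the opening, from 0 (shut) to 1 (fully open), then the shift along the tool's x, y, z in units of 0.03 m (1.0 is 0.03 m), then the turn, a rotation vector about the tool's x, y, z in units of 0.08 rad (1.0 is 0.08 rad). A call has 1 to 20 rows; each row shifts and turns the commanded pose from where the row before left it, along the tool's axes as they then stand; what a row does not reach is not made up. A row lasts 1/10 s, in which the tool goes at most 50 mm and 8.59 degrees, less where a joint would pass 70% of its speed; a pose out of reach is approached as far as the arm can. A call with a number of a shift or a turn outside -1 to 1 is refused whole. A call with a gripper value outside its range is refused whole. The fingers move at their own pace and stop on an object; "newtons" is the grip in N (left out, the last holds). Time passes only in rows, so rows that do not move let the fingers close. It gives the time, the measured TCP pose, the force, the opening and the grip force at its end, in the units of the state.
- r.state(): the state, without advancing time (a new reading comes with each control period).
- r.read_camera(name): name is "scene" or "top" or "wrist"; returns a dict with "image" (480x640x3 uint8, blue, green, red), "depth" (480x640 float32, mm along the optical axis (not along the pixel's ray), 0 where there is no reading), "K" (3x3 intrinsics, pixels), "origin" and "rotation" of the camera in the world; the wrist camera has in their place "tool_from_camera" (4x4, takes a point from camera to tool coordinates, whose origin is the TCP and whose axes are the flange's). Camera axes: x right, y up, looking along -z (the intrinsics and any distortion apply to the point x, -y, -z); pixel columns grow to the right and rows downward; lengths in mm; the calibration is good to about 2 mm. A picture is of the moment at which its call begins: read the wrist's pose just before it.
- r.sign_off(): hands the job in; it is judged then, once.
The state is a dict: "time": time; "joint_positions": joint angles; "qvel": joint speeds; "tau": joint torques, N m; "ee_pos": TCP position; "eef_rot": TCP orientation; "contact_force": force on the tool from outside, world axes, zero at the start; "ft_torque": the same for the moment, N m; "grip_width": finger opening in mm; "grip_force": force on a finger pad.
Only numpy, scipy, OpenCV 4.12 (cv2) and the standard library are available. Lean on these libraries where they do the work, as an engineer would, in place of code of your own. Each camera call takes 0.05 s, during which the arm holds its last target. There are 200 camera calls.

## Working session

There is one attempt and no reset: what is moved stays moved. The work goes in short steps, Python scripts to look and compute and a tool call to move; the robot and the scene stay as the last step left them, time stands still between calls to the robot, and variables do not carry over. Pictures are saved under pics/ and viewed, at most 10 in all, crops included, and the job is handed in when it is done.

Besides the shell and the picture viewer there is one more tool, called after "Emit:" as name([rows], argument=value, ...), one row to a line, values as JSON. arm_command: Moves the arm, as the interface text tells. Shifts and turns lie within -1 to 1; 1 stands for 0.03 m of shift or 0.08 rad of turn. Its arguments: {"type":"object","properties":{"deltas":{"type":"array","items":{"type":"array","items":{"type":"number","minimum":-1,"maximum":1}}},"newtons":{"type":"number"}},"required":["deltas"]}

```bash
mkdir -p pics
cat > h.py <<'E'
import numpy as np, cv2
from scipy.spatial.transform import Rotation as R
from station import r
def Q(q): return R.from_quat([q[1],q[2],q[3],q[0]]).as_matrix()
def cam(name):
    s=r.state(); c=r.read_camera(name)
    if name=='wrist':
        T=np.array(c['tool_from_camera']); Rt=Q(s['eef_rot'])
        c['origin']=np.array(s['ee_pos'])+Rt@T[:3,3]; c['rotation']=Rt@T[:3,:3]
    c['origin']=np.array(c['origin']); c['rotation']=np.array(c['rotation']); c['K']=np.array(c['K'])
    return c
def cloud(c):
    K=c['K'];d=c['depth'];v,u=np.mgrid[:480,:640]
    p=np.stack([(u-K[0,2])/K[0,0]*d,-(v-K[1,2])/K[1,1]*d,-d],-1)
    P=p@c['rotation'].T+c['origin']; P[d==0]=np.nan
    return P
E
python3 - <<'E'
from h import *
for n in ['scene','top']:
    c=cam(n); cv2.imwrite(f'pics/{n}1.png',c['image']); np.savez(f'{n}1.npz',**{k:c[k] for k in ['image','depth','K','origin','rotation']})
    print(n,list(c.keys()),c['origin'].round(),c['K'].round(1).tolist(),c['rotation'].round(3).tolist())
print(r.state())
E
```

```text
scene ['image', 'depth', 'K', 'origin', 'rotation'] [ -67. 1179.  664.] [[593.3, 0.0, 324.2], [0.0, 593.3, 250.6], [0.0, 0.0, 1.0]] [-0.178, -0.124, 0.527, 0.822]
top ['image', 'depth', 'K', 'origin', 'rotation'] [ 373.   -5. 1165.] [[459.4, 0.0, 324.2], [0.0, 459.4, 240.9], [0.0, 0.0, 1.0]] [-0.698, -0.04, 0.039, 0.714]
{'time': 0.1, 'joint_positions': array([-1.26359098e+00,  3.00398495e-01,  1.52152455e+00, -6.53024249e-06,
        1.32069042e+00, -6.65806055e-02]), 'qvel': array([-0.00044876, -0.00316361, -0.00102833, -0.0007222 ,  0.00030062,
       -0.00069425]), 'tau': array([-8.51491762e-06, -5.32648087e+01, -3.53284621e+01,  7.09433248e-02,
        2.34568800e-02, -5.48014020e-05]), 'ee_pos': array([ 200.75621404, -511.77636229,  184.7500764 ]), 'eef_rot': array([-5.06337394e-04,  9.82586005e-01,  1.85807648e-01, -6.44004474e-05]), 'contact_force': array([ 0.30373995, -0.5767989 , -0.87594878]), 'ft_torque': array([-0.00952737, -0.01185808, -0.01119446]), 'grip_force': 0.0, 'grip_width': 93.81381482164882}
```

```bash
sed -i "s/c\['rotation'\]=np.array(c\['rotation'\]); c\['K'\]/c['rotation']=np.array(c['rotation']); c['rotation']=Q(c['rotation']) if c['rotation'].size==4 else c['rotation']; c['K']/" h.py; cat h.py | sed -n 4,12p
```

```text
def Q(q): return R.from_quat([q[1],q[2],q[3],q[0]]).as_matrix()
def cam(name):
    s=r.state(); c=r.read_camera(name)
    if name=='wrist':
        T=np.array(c['tool_from_camera']); Rt=Q(s['eef_rot'])
        c['origin']=np.array(s['ee_pos'])+Rt@T[:3,3]; c['rotation']=Rt@T[:3,:3]
    c['origin']=np.array(c['origin']); c['rotation']=np.array(c['rotation']); c['rotation']=Q(c['rotation']) if c['rotation'].size==4 else c['rotation']; c['K']=np.array(c['K'])
    return c
def cloud(c):
```

View pics/scene1.png

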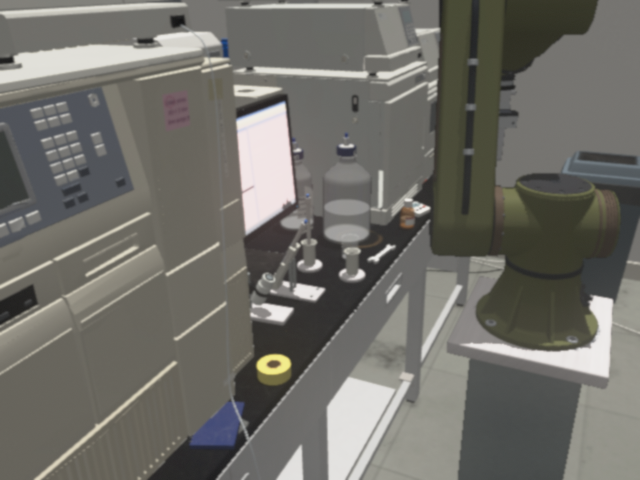

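View pics/top1.png

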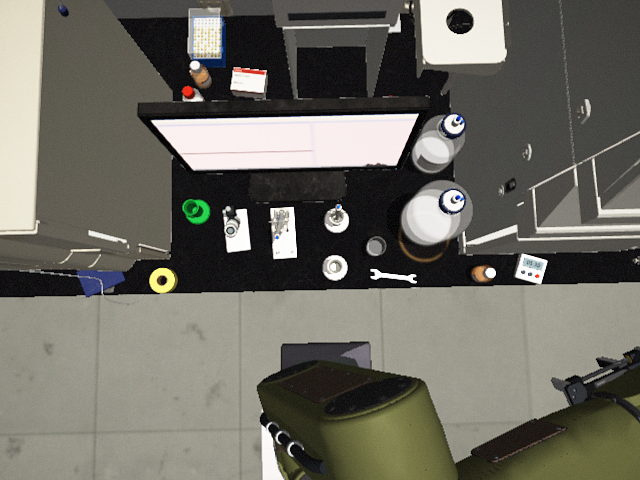

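Run:
```python
from h import *
c=dict(np.load('top1.npz')); c['rotation']=Q(c['rotation']);P=cloud(c); 
np.save('top1P.npy',P)
im=c['image'][180:300,180:400]
cv2.imwrite('pics/topcrop.png',cv2.resize(im,None,fx=3.6,fy=3.6,interpolation=cv2.INTER_CUBIC))
for u,v in [(196,210),(235,225),(240,247),(283,232),(283,254),(336,217),(335,267),(318,222),(375,245),(393,275),(430,215),(483,273),(163,280),(250,215),(300,280),(300,186),(300,290),(280,105),(280,160)]:
    print((u,v),c['depth'][v,u].round(),P[v,u].round())
print(c['depth'][200:296:8,280:292:3].round())
s=dict(np.load('scene1.npz'));s['rotation']=Q(s['rotation']);S=cloud(s)
for u,v in [(274,372),(350,275),(305,200),(292,270),(265,280),(270,312),(309,262)]: print((u,v),S[v,u].round())
```

```text
(196, 210) 1109.0 [577. 302.  72.]
(235, 225) 1081.0 [535. 204.  95.]
(240, 247) 1159.0 [491. 207.  12.]
(283, 232) 1163.0 [526.  98.  12.]
(283, 254) 1160.0 [471.  99.   9.]
(336, 217) 1105.0 [551. -35.  73.]
(335, 267) 1151.0 [435. -31.  14.]
(318, 222) 1179.0 [552.   9.  -1.]
(375, 245) 1171.0 [ 489. -135.   -1.]
(393, 275) 1152.0 [ 411. -176.    9.]
(430, 215) 976.0 [ 530. -231.  201.]
(483, 273) 1090.0 [ 409. -380.   72.]
(163, 280) 1160.0 [413. 404.   2.]
(250, 215) 1181.0 [574. 184.  -1.]
(300, 280) 1161.0 [405.  58.   0.]
(300, 186) 1171.0 [643.  53.  17.]
(300, 290) 1947.0 [ 384.  102. -793.]
(280, 105) 794.0 [696.  65. 402.]
(280, 160) 1027.0 [669.  89. 164.]
[[1174. 1175. 1170. 1172.]
 [1151. 1148. 1155. 1172.]
 [1099. 1137. 1106. 1169.]
 [1049. 1078. 1057. 1170.]
 [1011. 1163. 1164. 1164.]
 [1168. 1166. 1165. 1168.]
 [1162. 1159. 1162. 1160.]
 [1163. 1159. 1154. 1159.]
 [1165. 1163. 1165. 1162.]
 [1162. 1166. 1163. 1160.]
 [1159. 1161. 1160. 1165.]
 [1154. 1158. 1158. 1160.]]
(274, 372) [398. 423.  25.]
(350, 275) [432. -14.  11.]
(305, 200) [557. -30. 182.]
(292, 270) [588.  -5.  -2.]
(265, 280) [525. 228.  93.]
(270, 312) [522. 221.  12.]
(309, 262) [548. -23.  21.]
```

View pics/topcrop.png

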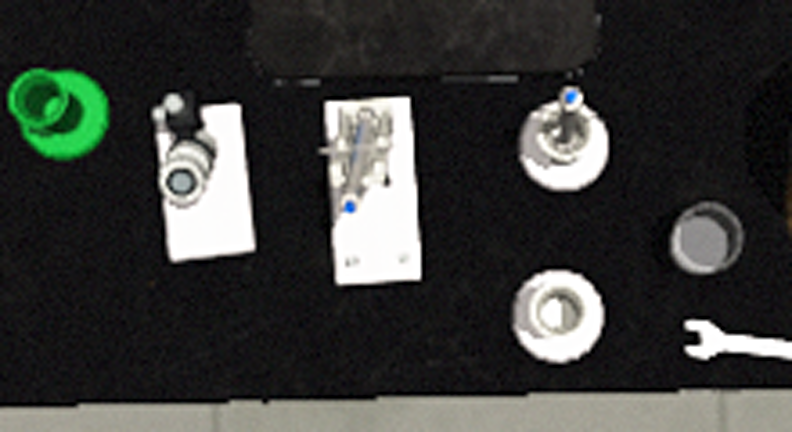

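Top view: rest plate around (283,232) with the used column's blue plug at (277,237). Fresh column in its holder at (336,217), plug (338,207). Free holder (335,267), scope lens (230,230), beaker (375,245), spanner (393,275), green look-alike (196,210). Now for coarse numbers.

```bash
cat >> h.py <<'E'
def ray(c,uv,z):
    K=c['K']; d=c['rotation']@np.array([(uv[0]-K[0,2])/K[0,0],-(uv[1]-K[1,2])/K[1,1],-1]); t=(z-c['origin'][2])/d[2]; return c['origin']+t*d
E
python3 - <<'E'
from h import *
c=dict(np.load('top1.npz')); c['rotation']=Q(c['rotation']);P=cloud(c);im=c['image'].astype(int)
b,g,rr=im[...,0],im[...,1],im[...,2]
m=(b>rr+60)&(b>g+30); m[:195]=0;m[300:]=0;m[:,:220]=0;m[:,400:]=0
n,l,st,ce=cv2.connectedComponentsWithStats(m.astype(np.uint8))
for i in range(1,n):
    q=P[l==i]; print('blue',st[i,4],ce[i].round(1),np.nanmedian(q,0).round(1),np.nanmax(q[:,2]).round())
w=((im.min(-1)>200)).astype(np.uint8); w[:190]=0;w[292:]=0;w[:,:180]=0;w[:,365:]=0
n,l,st,ce=cv2.connectedComponentsWithStats(w)
for i in range(1,n):
    if st[i,4]<150: continue
    cs=cv2.findContours((l==i).astype(np.uint8),0,1)[0][0][:,0].astype(float)
    print(st[i],ce[i].round(1))
    pw=np.array([ray(c,p,10)[:2] for p in cs],np.float32); print('rect',cv2.minAreaRect(pw),'circ',cv2.minEnclosingCircle(pw))
print(np.array(r.read_camera('wrist')['tool_from_camera']).round(3))
E
```

```text
blue 9 [338.1 206.3] [554.8 -36.7 196.3] 198.0
blue 8 [276.9 237.1] [492.6  95.7 186.2] 188.0
[271 207  26  52 836] [285.3 236.5]
rect ((525.690185546875, 97.34593200683594), (129.388427734375, 59.261409759521484), 2.1999452114105225) circ ((525.7042236328125, 98.73268127441406), 69.90482330322266)
[326 206  23  26 212] [338.9 223.1]
rect ((551.5783081054688, -43.022064208984375), (48.70368194580078, 63.68077087402344), 43.936683654785156) circ ((558.5205078125, -37.26893997192383), 33.98338317871094)
[225 209  26  43 639] [239.1 233.8]
rect ((535.1345825195312, 216.4482421875), (104.86786651611328, 58.555397033691406), 5.532597541809082) circ ((534.6473999023438, 215.8852996826172), 57.50501251220703)
[324 256  23  24 309] [335.8 267.9]
rect ((433.58966064453125, -30.913307189941406), (55.21993637084961, 57.8710823059082), 88.33870697021484) circ ((434.8464050292969, -29.785783767700195), 30.961502075195312)
[[-1.00000e-03  9.69000e-01  2.47000e-01  7.21560e+01]
 [ 1.00000e+00  1.00000e-03 -0.00000e+00  6.10000e-01]
 [-1.00000e-03  2.47000e-01 -9.69000e-01 -1.98896e+02]
 [ 0.00000e+00  0.00000e+00  0.00000e+00  1.00000e+00]]
```

```bash
cat >> h.py <<'E'
def tilt(deg,psi):
    t,p=np.radians(deg),np.radians(psi); s,c=np.sin(t),np.cos(t)
    z=np.array([s*np.cos(p),s*np.sin(p),-c]); x=np.array([c*np.cos(p),c*np.sin(p),s]); return np.column_stack([x,np.cross(z,x),z])
def go(p,Rt,rotfirst=False):
    s=r.state(); R0=Q(s['eef_rot']); d=np.array(p)-np.array(s['ee_pos']); rv=R.from_matrix(R0.T@Rt).as_rotvec()/0.08
    f=Rt if rotfirst else R0
    print('pos',s['ee_pos'].round(1),'shift',(f.T@d/30).round(3),'rot',rv.round(3),'w',round(s['grip_width'],1),'F',s['contact_force'].round(1),'t',round(s['time'],2))
E
python3 - <<'E'
from h import *
go([380,80,280],tilt(28,2.2))
E
```

```text
pos [ 200.8 -511.8  184.8] shift [ 12.766 -16.187  -3.158] rot [-1.035  6.052  4.106] w 94.0 F [ 0.3 -0.1  0.1] t 0.15
```

Emit:
arm_command([
  [1,0.638,-0.81,-0.158,0,0,0],
  [1,0.638,-0.81,-0.158,0,0,0],
  [1,0.638,-0.81,-0.158,0,0,0],
  [1,0.638,-0.81,-0.158,0,0,0],
  [1,0.638,-0.81,-0.158,0,0,0],
  [1,0.638,-0.81,-0.158,0,0,0],
  [1,0.638,-0.81,-0.158,0,0,0],
  [1,0.638,-0.81,-0.158,0,0,0],
  [1,0.638,-0.81,-0.158,0,0,0],
  [1,0.638,-0.81,-0.158,0,0,0],
  [1,0.638,-0.81,-0.158,0,0,0],
  [1,0.638,-0.81,-0.158,0,0,0],
  [1,0.638,-0.81,-0.158,0,0,0],
  [1,0.638,-0.81,-0.158,0,0,0],
  [1,0.638,-0.81,-0.158,0,0,0],
  [1,0.638,-0.81,-0.158,0,0,0],
  [1,0.638,-0.81,-0.158,0,0,0],
  [1,0.638,-0.81,-0.158,0,0,0],
  [1,0.638,-0.81,-0.158,0,0,0],
  [1,0.638,-0.81,-0.158,0,0,0],
], newtons=20)

```text
time: 2.15
ee_pos: [379.8, 81.6, 280.2]
eef_rot: [0.0, 0.983, 0.186, 0.0]
contact_force: [0.8, -0.6, 0.1]
grip_width: 94.2
grip_force: 0.0
```

Emit:
arm_command([
  [1,0,0,0,-0.129,0.757,0.513],
  [1,0,0,0,-0.129,0.757,0.513],
  [1,0,0,0,-0.129,0.757,0.513],
  [1,0,0,0,-0.129,0.757,0.513],
  [1,0,0,0,-0.129,0.757,0.513],
  [1,0,0,0,-0.129,0.757,0.513],
  [1,0,0,0,-0.129,0.757,0.513],
  [1,0,0,0,-0.129,0.757,0.513],
])

```text
time: 2.95
ee_pos: [379.6, 80.1, 280.1]
eef_rot: [-0.005, 0.97, 0.018, 0.243]
contact_force: [1.0, 0.2, 0.0]
grip_width: 94.0
grip_force: 0.0
```

Run:
```python
from h import *
go([440,94,285],tilt(28,2.2))
```

```text
pos [379.6  80.1 280.1] shift [ 1.865 -0.388  0.814] rot [ 0.008 -0.039 -0.018] w 94.0 F [1.  0.2 0. ] t 2.95
```

Emit:
arm_command([
  [1,0.622,-0.129,0.271,0,0,0],
  [1,0.622,-0.129,0.271,0,0,0],
  [1,0.622,-0.129,0.271,0,0,0],
  [1,0,0,0,0,0,0],
])

```text
time: 3.35
ee_pos: [441.1, 94.4, 284.3]
eef_rot: [-0.004, 0.97, 0.019, 0.242]
contact_force: [0.3, 0.0, -0.3]
grip_width: 94.1
grip_force: 0.0
```

```bash
cat > snap.py <<'E'
from h import *
import sys
c=cam('wrist'); n=sys.argv[1]; cv2.imwrite(f'pics/{n}.png',c['image']); np.savez(f'{n}.npz',**{k:c[k] for k in ['image','depth','K','origin','rotation']})
im=c['image'].astype(int);P=cloud(c)
b,g,rr=im[...,0],im[...,1],im[...,2]
m=((b>rr+60)&(b>g+30)).astype(np.uint8)
k,l,st,ce=cv2.connectedComponentsWithStats(m)
for i in range(1,k):
    if st[i,4]<30: continue
    q=P[l==i]; print('blue',st[i],ce[i].round(1),np.nanmedian(q,0).round(1),np.nanmin(q,0).round(1),np.nanmax(q,0).round(1))
print(c['K'].round(1).tolist())
E
python3 snap.py w1
```

```text
blue [467 167   8   8  49] [470.6 170.7] [556.4 -37.9 195.3] [ 552.5 -129.3   -1.5] [655.7 -34.3 197.2]
blue [320 230   7   8  44] [322.8 233.8] [493.2  95.7 185.7] [490.5  92.8 176.8] [496.5  98.3 188.5]
[[350.8, 0.0, 322.8], [0.0, 350.8, 241.0], [0.0, 0.0, 1.0]]
```

View pics/w1.png

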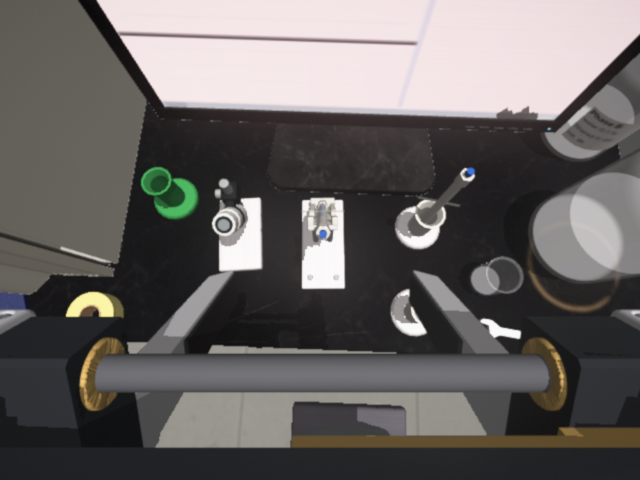

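Wrist view: used plug at (323,234), fresh plug at (470,171), scope lens (224,224), free holder (408,312). Plug positions agree with the top camera. I'll check the axis of the used column and go.

Run:
```python
from h import *
c=dict(np.load('w1.npz'));P=cloud(c).reshape(-1,3);P=P[np.isfinite(P[:,0])]
for name,p,a in [('used',[493.2,95.7,186.5],tilt(28,2.2)[:,2]),('fresh',[555.5,-37.9,196.5],np.array([0,0,-1.]))]:
    d=P-np.array(p); s=d@a; o=np.linalg.norm(d-np.outer(s,a),axis=1)
    k=(o<11)&(s<75)&(s>-5); q=P[k]
    for lo in range(-5,75,10):
        kk=(s[k]>=lo)&(s[k]<lo+10); print(name,lo,kk.sum(),q[kk].mean(0).round(1) if kk.any() else '')
go(np.array([493.2,95.7,186.5])+60*tilt(28,2.2)[:,2],tilt(28,2.2))
```

```text
used -5 53 [493.6  96.2 185.6]
used 5 124 [498.5  96.4 179. ]
used 15 26 [506.7  96.6 170.9]
used 25 1 [513.7  97.3 158.1]
used 35 13 [515.3  97.5 153.2]
used 45 18 [519.8  97.6 144.4]
used 55 15 [524.8  97.5 135.4]
used 65 25 [527.1  95.6 123.6]
fresh -5 56 [555.7 -37.  195. ]
fresh 5 149 [554.  -35.6 186.8]
fresh 15 66 [552.4 -34.1 176.8]
fresh 25 38 [553.4 -34.8 165.1]
fresh 35 47 [553.5 -34.8 156.3]
fresh 45 42 [553.7 -34.9 146.3]
fresh 55 39 [553.8 -34.8 136.5]
fresh 65 34 [553.7 -34.8 126.9]
pos [440.2  94.2 284.2] shift [0.038 0.015 5.706] rot [0.007 0.013 0.008] w 93.5 F [-0.5 -0.5  0.1] t 3.4
```

Emit:
arm_command([
  [1,0,0,0.8,0,0,0],
  [1,0,0,0.8,0,0,0],
  [1,0,0,0.8,0,0,0],
  [1,0,0,0.6,0,0,0],
  [1,0.02,0,0.6,0,0,0],
  [1,0.02,0,0.6,0,0,0],
  [1,0,0,0.6,0,0,0],
  [1,0,0,0.5,0,0,0],
  [1,0,0,0.4,0,0,0],
  [1,0,0,0,0,0,0],
])

```text
time: 4.4
ee_pos: [520.9, 97.0, 133.3]
eef_rot: [-0.004, 0.97, 0.019, 0.241]
contact_force: [0.3, -0.8, -1.2]
grip_width: 94.1
grip_force: 0.0
```

```bash
python3 snap.py w2; python3 -c "
from h import *
go([521.3,97,133.5],tilt(28,2.2))"
```

```text
blue [617 183  17  15 200] [625.3 190.2] [555.9 -37.4 195.4] [ 552.4 -225.    -2.5] [647.9 -33.5 196.9]
blue [315 310  15  21 242] [322.  320.3] [493.8  96.  185.3] [487.9  90.4   6.7] [498.5  99.  188.3]
[[350.8, 0.0, 322.8], [0.0, 350.8, 241.0], [0.0, 0.0, 1.0]]
pos [521.   97.1 134.2] shift [-0.003  0.004  0.025] rot [0.007 0.006 0.006] w 93.9 F [-0.9  0.2  0.4] t 4.45
```

View pics/w2.png

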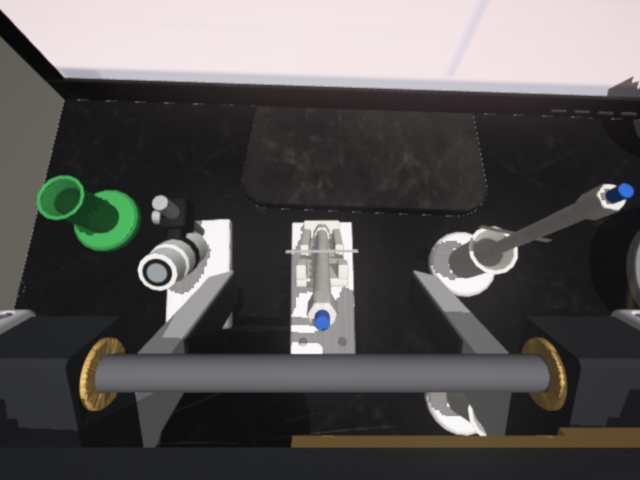

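The wrist view shows the used column (plug at 322,320) centred between the open fingers, above the trough. Closing.

Emit:
arm_command([
  [0,0,0,0,0,0,0],
  [0,0,0,0,0,0,0],
  [0,0,0,0,0,0,0],
  [0,0,0,0,0,0,0],
  [0,0,0,0,0,0,0],
  [0,0,0,0,0,0,0],
  [0,0,0,0,0,0,0],
  [0,0,0,0,0,0,0],
  [0,0,0,0,0,0,0],
  [0,0,0,0,0,0,0],
], newtons=45)

```text
time: 5.45
ee_pos: [521.5, 97.2, 134.4]
eef_rot: [-0.004, 0.97, 0.019, 0.242]
contact_force: [-0.6, -0.8, -0.7]
grip_width: 17.2
grip_force: 0.0
```

Emit:
arm_command([
  [0,0,0,0,0,0,0],
  [0,0,0,0,0,0,0],
  [0,0,0,0,0,0,0],
  [0,0,0,0,0,0,0],
])

```text
time: 5.85
ee_pos: [521.5, 97.2, 134.4]
eef_rot: [-0.004, 0.97, 0.019, 0.242]
contact_force: [0.6, -0.8, -0.8]
grip_width: 12.6
grip_force: 45.0
```

Emit:
arm_command([
  [0,0,0,-0.15,0,0,0],
  [0,0,0,-0.35,0,0,0],
  [0,0,0,-0.5,0,0,0],
  [0,0,0,-0.5,0,0,0],
  [0,0,0,-0.5,0,0,0],
  [0,0,0,-0.5,0,0,0],
  [0,0,0,-0.5,0,0,0],
  [0,0,0,-0.5,0,0,0],
  [0,0,0,-0.5,0,0,0],
  [0,0,0,-0.4,0,0,0],
  [0,0,0,0,0,0,0],
])

```text
time: 6.95
ee_pos: [459.3, 95.0, 252.7]
eef_rot: [-0.005, 0.97, 0.019, 0.243]
contact_force: [-0.4, 0.7, -1.6]
grip_width: 12.4
grip_force: 45.0
```

```bash
python3 - <<'E'
from h import *
go([434,-30,275],tilt(0,2.2),True)
c=dict(np.load('w2.npz'));P=cloud(c);im=c['image']
c1=dict(np.load('w1.npz'))
# foot ring + holder mouths: white-ish high points
for nm,f in [('w1',c1),('w2',c)]:
    P=cloud(f); 
    for h,(x,y) in [('free',(434,-30)),('full',(553,-35))]:
        d=np.hypot(P[...,0]-x,P[...,1]-y); k=(d<24)&(P[...,2]>62)&(P[...,2]<78)
        q=P[k]; print(nm,h,k.sum(),(q.mean(0)).round(1) if k.sum() else '', cv2.minEnclosingCircle(q[:,:2].astype(np.float32)) if k.sum()>5 else '')
f=dict(np.load('top1.npz'));f['rotation']=Q(f['rotation']);P=cloud(f)
for h,(x,y) in [('free',(434,-30)),('full',(553,-35))]:
    d=np.hypot(P[...,0]-x,P[...,1]-y); k=(d<24)&(P[...,2]>62)&(P[...,2]<78)
    q=P[k]; print('top',h,k.sum(),(q.mean(0)).round(1), cv2.minEnclosingCircle(q[:,:2].astype(np.float32)))
E
python3 snap.py w3
```

```text
pos [459.3  95.  252.7] shift [-1.001  4.131 -0.744] rot [ 2.000e-03 -6.145e+00  6.000e-03] w 12.4 F [-0.4  0.7 -1.6] t 6.95
w1 free 62 [428.2 -15.9  68.8] ((428.9453125, -17.220474243164062), 11.62659740447998)
w1 full 370 [556.1 -37.8  68.1] ((556.6156005859375, -37.43897247314453), 19.557588577270508)
w2 free 204 [429.2 -15.8  68.4] ((431.5985107421875, -17.741416931152344), 10.92048454284668)
w2 full 918 [554.9 -37.8  68. ] ((556.2885131835938, -37.22122573852539), 19.797962188720703)
top free 118 [435.6 -31.   68. ] ((435.5373229980469, -30.5780086517334), 19.244394302368164)
top full 102 [553.9 -37.2  68.7] ((555.5275268554688, -37.89555358886719), 19.56595802307129)
blue [484 171   9   9  60] [488.3 175. ] [555.5 -37.7 195.5] [ 5.527e+02 -1.396e+02 -1.000e-01] [652.  -34.2 197.1]
blue [317 317  13  14 149] [322.8 323.8] [430.6  93.4 304. ] [428.   90.7 300.9] [433.5  96.  306.2]
[[350.8, 0.0, 322.8], [0.0, 350.8, 241.0], [0.0, 0.0, 1.0]]
```

View pics/w3.png

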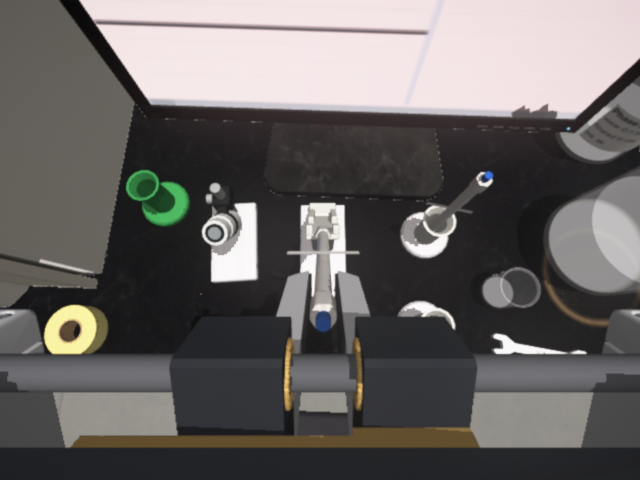

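Held in line with the tool (plug at 323,324), clear of the rest; free holder at (427,318).

Emit:
arm_command([
  [0,0.469,0,-0.883,0,0,0],
  [0,0,0,0,0,-0.768,0],
  [0,0,0,0,0,-0.768,0],
  [0,0,0,0,0,-0.768,0],
  [0,0,0,0,0,-0.768,0],
  [0,0,0,0,0,-0.768,0],
  [0,0,0,0,0,-0.768,0],
  [0,0,0,0,0,-0.768,0],
  [0,0,0,0,0,-0.768,0],
  [0,0,0,0,0,0,0],
  [0,-0.159,0.69,0,0,0,0],
  [0,-0.159,0.69,0,0,0,0],
  [0,-0.159,0.69,0,0,0,0],
  [0,-0.159,0.69,0,0,0,0],
  [0,-0.159,0.69,0,0,0,0],
  [0,-0.159,0.69,0,0,0,0],
  [0,0,0,0,0,0,0],
  [0,0,0,0,0,0,0],
])

```text
time: 8.8
ee_pos: [435.6, -30.2, 280.8]
eef_rot: [0.0, 1.0, 0.019, -0.001]
contact_force: [0.7, 0.5, -1.6]
grip_width: 12.5
grip_force: 45.0
```

```bash
python3 - <<'E'
from h import *
go([435.5,-30.5,205],tilt(0,2.2),True)
t=cam('top'); P=cloud(t); s=r.state()['ee_pos']
d=np.hypot(P[...,0]-435,P[...,1]+30)
for z0 in range(155,260,15):
    k=(d<20)&(P[...,2]>z0)&(P[...,2]<z0+15); print('top col',z0,k.sum(),P[k].mean(0).round(1) if k.any() else '')
c=cam('scene'); P=cloud(c); np.savez('scene2.npz',**{k:c[k] for k in ['image','depth','K','origin','rotation']})
d=np.hypot(P[...,0]-435,P[...,1]+30)
for z0 in range(60,270,15):
    k=(d<22)&(P[...,2]>z0)&(P[...,2]<z0+15); print('scene',z0,k.sum(),np.median(P[k],0).round(1) if k.any() else '')
E
python3 snap.py w4
```

```text
pos [435.6 -30.2 280.8] shift [-0.003  0.009  2.527] rot [ 0.009  0.018 -0.009] w 12.5 F [ 0.7  0.5 -1.6] t 8.8
top col 155 0 
top col 170 0 
top col 185 0 
top col 200 0 
top col 215 0 
top col 230 0 
top col 245 0 
scene 60 110 [435.9 -32.8  67.1]
scene 75 0 
scene 90 0 
scene 105 0 
scene 120 0 
scene 135 1 [437.9 -32.8 149.8]
scene 150 19 [431.1 -25.4 161.1]
scene 165 35 [430.5 -24.9 171.9]
scene 180 25 [430.6 -25.2 188.2]
scene 195 25 [430.5 -26.1 203.3]
scene 210 23 [430.9 -24.4 217.3]
scene 225 24 [430.8 -25.7 232.7]
scene 240 37 [432.2 -24.4 246.8]
scene 255 25 [430.9 -24.8 263.1]
blue [335  82   9  10  69] [338.9  86.6] [555.5 -37.7 195.2] [552.9 -40.8 191.7] [559.  -34.8 196.7]
blue [316 312  15  20 218] [322.7 322.2] [435.6 -30.  339.6] [ 111.2  -57.4 -259.1] [438.8 -27.  341.1]
[[350.8, 0.0, 322.8], [0.0, 350.8, 241.0], [0.0, 0.0, 1.0]]
```

View pics/w4.png

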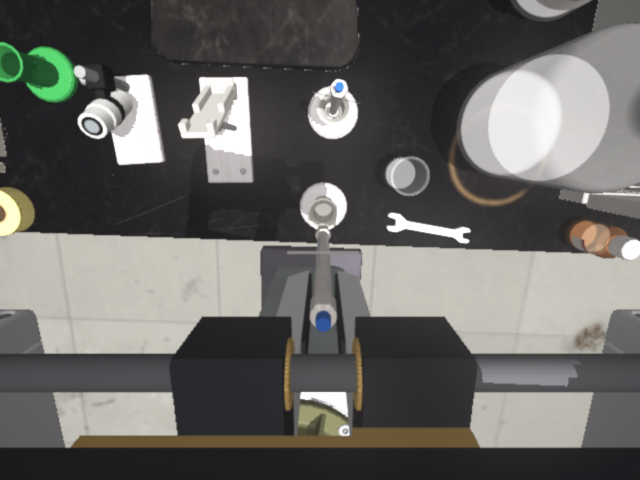

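Run:
```python
from h import *
for n in ['w4','scene2']:
    f=dict(np.load(n+'.npz'));P=cloud(f)
    for h,(x,y) in [('free',(434,-30)),('full',(553,-35))]:
        d=np.hypot(P[...,0]-x,P[...,1]-y); k=(d<26)&(P[...,2]>64)&(P[...,2]<76)
        q=P[k]; print(n,h,k.sum(),q.mean(0).round(1),cv2.minAreaRect(q[:,:2].astype(np.float32)),cv2.minEnclosingCircle(q[:,:2].astype(np.float32)))
```

```text
w4 free 352 [437.8 -30.1  68.1] ((437.23297119140625, -30.402206420898438), (37.89795684814453, 36.186073303222656), 89.85505676269531) ((436.4968566894531, -30.032577514648438), 19.396318435668945)
w4 full 404 [553.8 -37.1  68.3] ((555.1112670898438, -37.166141510009766), (38.51225280761719, 34.601280212402344), 80.85643005371094) ((556.6927490234375, -37.507110595703125), 19.41609764099121)
scene2 free 87 [434.7 -29.2  67.8] ((431.968505859375, -28.75136375427246), (39.49169158935547, 38.710350036621094), 42.217159271240234) ((431.8730163574219, -27.684144973754883), 22.467329025268555)
scene2 full 75 [553.  -34.9  68.7] ((552.2240600585938, -34.331851959228516), (35.252349853515625, 37.84352493286133), 27.164323806762695) ((554.8239135742188, -35.38932418823242), 21.3125057220459)
```

Emit:
arm_command([
  [0,0,0,0.5,0,0,0],
  [0,0,0,0.6,0,0,0],
  [0,0,0,0.6,0,0,0],
  [0,0,0,0.5,0,0,0],
  [0,0,0,0,0,0,0],
])

```text
time: 9.45
ee_pos: [434.8, -29.7, 213.5]
eef_rot: [0.0, 1.0, 0.02, -0.003]
contact_force: [0.7, 0.7, -1.9]
grip_width: 12.2
grip_force: 45.0
```

Emit:
arm_command([
  [0,0.03,0,0.4,0,0,0],
  [0,0,0,0.4,0,0,0],
  [0,0,0,0.4,0,0,0],
  [0,0,0,0.4,0,0,0],
  [0,0,0,0.4,0,0,0],
  [0,0,0,0.3,0,0,0],
  [0,0,0,0,0,0,0],
  [0,0,0,0,0,0,0],
])

```text
time: 10.25
ee_pos: [436.4, -30.4, 146.2]
eef_rot: [0.0, 1.0, 0.019, -0.001]
contact_force: [0.1, 0.5, -0.9]
grip_width: 12.5
grip_force: 45.0
```

Emit:
arm_command([
  [0,0,0,0.05,0,0,0],
  [0,0,0,0.05,0,0,0],
  [0,0,0,0,0,0,0],
])

```text
time: 10.55
ee_pos: [436.2, -30.4, 143.1]
eef_rot: [0.0, 1.0, 0.019, -0.001]
contact_force: [0.1, 1.0, -2.2]
grip_width: 12.6
grip_force: 45.0
```

Emit:
arm_command([
  [0,0,0,0.05,0,0,0],
  [0,0,0,0.05,0,0,0],
  [0,0,0,0,0,0,0],
])

```text
time: 10.85
ee_pos: [436.1, -30.3, 139.9]
eef_rot: [0.0, 1.0, 0.019, -0.001]
contact_force: [0.5, 1.1, -1.3]
grip_width: 12.5
grip_force: 45.0
```

Emit:
arm_command([
  [0,0,0,0.04,0,0,0],
  [0,0,0,0,0,0,0],
])

```text
time: 11.05
ee_pos: [436.2, -30.4, 138.8]
eef_rot: [0.0, 1.0, 0.019, -0.001]
contact_force: [0.7, -0.6, -1.5]
grip_width: 12.9
grip_force: 45.0
```

Emit:
arm_command([
  [0,0,0,0.04,0,0,0],
  [0,0,0,0,0,0,0],
])

```text
time: 11.25
ee_pos: [436.2, -30.3, 137.6]
eef_rot: [0.0, 1.0, 0.019, -0.001]
contact_force: [-0.1, 0.8, -1.2]
grip_width: 12.7
grip_force: 45.0
```

Emit:
arm_command([
  [0,0,0,0.04,0,0,0],
  [0,0,0,0,0,0,0],
])

```text
time: 11.45
ee_pos: [436.2, -30.4, 136.4]
eef_rot: [0.0, 1.0, 0.019, -0.001]
contact_force: [-0.4, -0.9, -0.3]
grip_width: 12.6
grip_force: 45.0
```

Emit:
arm_command([
  [0,0,0,0.03,0,0,0],
  [0,0,0,0,0,0,0],
])

```text
time: 11.65
ee_pos: [436.6, -30.4, 136.3]
eef_rot: [0.0, 1.0, 0.019, -0.001]
contact_force: [-1.5, 1.1, 6.3]
grip_width: 12.6
grip_force: 45.0
```

Emit:
arm_command([
  [0,0,0,0.03,0,0,0],
  [0,0,0,0,0,0,0],
])

```text
time: 11.85
ee_pos: [437.0, -30.5, 136.2]
eef_rot: [0.0, 1.0, 0.019, 0.0]
contact_force: [-3.5, 1.6, 16.8]
grip_width: 12.5
grip_force: 45.0
```

Emit:
arm_command([
  [0,0,0,-0.04,0,0,0],
  [0.5,0,0,0,0,0,0],
  [0.5,0,0,0,0,0,0],
  [0.6,0,0,0,0,0,0],
  [0.6,0,0,0,0,0,0],
  [1,0,0,0,0,0,0],
  [1,0,0,0,0,0,0],
  [1,0,0,-0.3,0,0,0],
  [1,0,0,-0.6,0,0,0],
  [1,0,0,-0.8,0,0,0],
  [1,0,0,-0.9,0,0,0],
  [1,0,0,-0.9,0,0,0],
  [1,0,0,-0.5,0,0,0],
  [1,0,0,0,0,0,0],
])

```text
time: 13.25
ee_pos: [437.2, -30.4, 258.2]
eef_rot: [0.001, 1.0, 0.019, 0.001]
contact_force: [-0.2, 0.2, 0.2]
grip_width: 93.9
grip_force: 0.0
```

```bash
python3 snap.py w5
python3 - <<'E'
from h import *
go([555.8,-37.5,257],tilt(0,2.2),True)
c=dict(np.load('w5.npz'));P=cloud(c).reshape(-1,3)
for n,x,y in [('used',436,-30),('fresh',555.5,-37.5)]:
    d=np.hypot(P[:,0]-x,P[:,1]-y)
    for z0 in range(80,205,15):
        k=(d<12)&(P[:,2]>z0)&(P[:,2]<z0+15); print(n,z0,k.sum(),P[k].mean(0).round(1) if k.any() else '')
E
```

```text
blue [335  79   9  10  79] [339.1  83.5] [555.7 -37.6 195.2] [552.8 -40.6 192.6] [558.5 -34.8 197. ]
blue [319 245   9   9  63] [322.7 249.3] [436.3 -31.  195.1] [431.2 -34.4 186.3] [439.6 -27.9 197.2]
[[350.8, 0.0, 322.8], [0.0, 350.8, 241.0], [0.0, 0.0, 1.0]]
pos [436.7 -30.3 256.6] shift [ 3.958  0.391 -0.014] rot [0.011 0.008 0.002] w 93.5 F [-0.1  0.2 -0.2] t 13.3
used 80 22 [440.6 -30.3  87.2]
used 95 41 [440.8 -30.  103.4]
used 110 27 [440.2 -30.6 117.7]
used 125 33 [440.2 -30.5 132.5]
used 140 36 [440.1 -30.4 147.3]
used 155 21 [440.4 -30.1 158.7]
used 170 65 [441.  -30.4 178.5]
used 185 219 [437.2 -30.5 189.7]
used 200 0 
fresh 80 16 [553.  -36.6  87.7]
fresh 95 29 [556.9 -37.2 101.6]
fresh 110 24 [552.5 -36.9 117. ]
fresh 125 24 [552.8 -36.4 132.3]
fresh 140 28 [552.3 -36.9 146.9]
fresh 155 7 [551.7 -36.7 158.8]
fresh 170 51 [551.5 -36.4 178.9]
fresh 185 297 [555.7 -37.5 189.7]
fresh 200 0
```

View pics/w5.png

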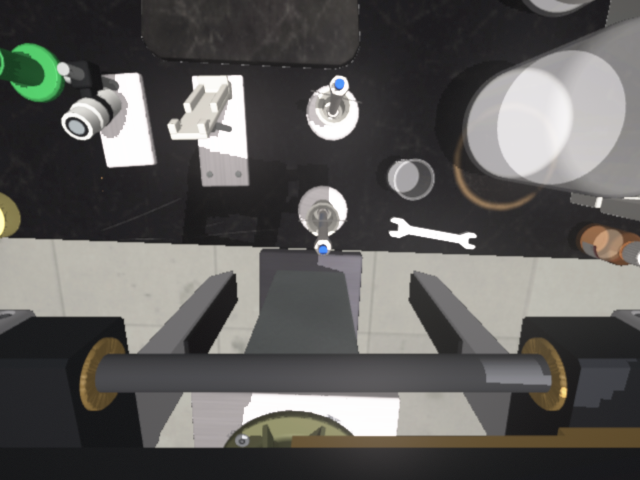

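Used column stands at full depth: plug tip at z≈197, the same as the fresh one, pixel (323,249). Lens at (77,126). Next, move over the fresh column, and locate the lens from the stored views.

Run:
```python
from h import *
A=np.zeros((3,3));bb=np.zeros(3);rs=[]
for n,u,v in [('w1',224,224),('w2',158,271),('w3',215,232),('w4',95,123),('w5',77,126),('top1',230,230)]:
    c=dict(np.load(n+'.npz')); 
    if c['rotation'].size==4:c['rotation']=Q(c['rotation'])
    g=cv2.cvtColor(c['image'],cv2.COLOR_BGR2GRAY)
    t=(g[v,u]+float(g[v-14:v+15,u-14:u+15].max()))/2
    m=(g<t).astype(np.uint8); k,l,st,ce=cv2.connectedComponentsWithStats(m,connectivity=4); i=l[v,u]
    p=ce[i]; P=cloud(c); q=P[(l==i)]; print(n,g[v,u],t,st[i],p.round(1),np.nanmedian(q,0).round(1),ray(c,p,95).round(1))
    if st[i,4]>1500: continue
    K=c['K'];d=c['rotation']@np.array([(p[0]-K[0,2])/K[0,0],-(p[1]-K[1,2])/K[1,1],-1]);d/=np.linalg.norm(d)
    M=np.eye(3)-np.outer(d,d);A+=M;bb+=M@c['origin'];rs.append((n,M,c['origin']))
X=np.linalg.solve(A,bb);print('lens',X.round(1),[(n,np.linalg.norm(M@(X-o)).round(1)) for n,M,o in rs])
# plane normal of lens/ring in w4,w5,w2 and scope/rest plate yaw
for n in ['w2','w4','w5']:
    c=dict(np.load(n+'.npz'));P=cloud(c).reshape(-1,3);q=P[np.linalg.norm(P-X,axis=1)<16]
    mu=q.mean(0);N=np.linalg.svd(q-mu)[2][2];N*=np.sign(N[2]);print(n,len(q),mu.round(1),'normal',N.round(3),np.degrees(np.arccos(N[2])).round(1),np.degrees(np.arctan2(-N[1],-N[0])).round(1))
    m=(np.abs(P[:,2]-12)<5)&(np.abs(P[:,0]-535)<75)&(np.abs(P[:,1]-216)<50)&(c['image'].reshape(-1,3).min(-1)>170)
    print('plate',m.sum(),cv2.minAreaRect(P[m][:,:2].astype(np.float32)))
P=np.load('top1P.npy');
for z0 in range(150,420,50):
  k=(P[...,2]>z0)&(P[...,2]<z0+50)&(np.abs(P[...,1]+40)<130)&(P[...,0]>580);print('mon',z0,k.sum(),np.nanmin(P[k][:,0]).round() if k.any() else '')
```

```text
w1 162 202.0 [214 216  19  18 259] [223.4 224.3] [524.4 214.5  95.2] [524.4 214.5  95. ]
w2 159 201.0 [142 258  31  29 687] [156.7 272.2] [524.2 214.4  95.1] [524.3 214.6  95. ]
w3 162 202.0 [204 224  21  19 308] [214.2 232.8] [524.1 214.6  95.3] [524.3 214.5  95. ]
w4 176 215.0 [ 81 117  22  19 310] [ 91.6 125.9] [524.6 214.7  95. ] [524.6 214.6  95. ]
w5 184 218.0 [ 65 117  24  20 364] [ 76.4 126.4] [524.6 214.4  94.8] [524.6 214.5  95. ]
top1 167 211.0 [     0      0    640    480 271659] [326.5 252.8] [442.5  -9.2   7.9] [463.8 -10.1  95. ]
lens [524.5 214.7  94.6] [('w1', np.float64(0.1)), ('w2', np.float64(0.2)), ('w3', np.float64(0.1)), ('w4', np.float64(0.1)), ('w5', np.float64(0.2))]
w2 1289 [526.1 213.3  94.9] normal [-0.403 -0.14   0.905] 25.2 19.1
plate 1824 ((539.1956787109375, 211.6878662109375), (45.3179931640625, 109.3334732055664), 68.82969665527344)
w4 656 [526.9 212.9  94.6] normal [-0.408 -0.167  0.897] 26.2 22.3
plate 2974 ((536.9822387695312, 215.62521362304688), (105.33757019042969, 60.15228271484375), 5.257599830627441)
w5 749 [526.9 212.7  94.6] normal [-0.404 -0.162  0.9  ] 25.8 21.9
plate 3047 ((536.9154663085938, 215.18783569335938), (105.70233154296875, 59.51575469970703), 4.722628116607666)
mon 150 1204 666.0
mon 200 1342 669.0
mon 250 1486 673.0
mon 300 1679 676.0
mon 350 2065 680.0
mon 400 3762 681.0
```

Emit:
arm_command([
  [1,0.5,0.05,0,0,0,0],
  [1,0.7,0.07,0,0,0,0],
  [1,0.7,0.07,0,0,0,0],
  [1,0.7,0.07,0,0,0,0],
  [1,0.7,0.07,0,0,0,0],
  [1,0.66,0.06,0,0,0,0],
  [1,0,0,0,0,0,0],
  [1,0,0,0,0,0,0],
])

```text
time: 14.1
ee_pos: [555.1, -37.3, 254.4]
eef_rot: [0.0, 1.0, 0.019, -0.002]
contact_force: [0.4, 0.7, 0.3]
grip_width: 93.8
grip_force: 0.0
```

Run:
```python
from h import *
from scipy.optimize import least_squares
X=np.array([524.5,214.7,94.7])
for n,u,v in [('w1',224,224),('w2',158,271),('w3',215,232),('w4',95,123),('w5',77,126)]:
    c=dict(np.load(n+'.npz'));P=cloud(c);g=cv2.cvtColor(c['image'],cv2.COLOR_BGR2GRAY)
    t=(g[v,u]+float(g[v-14:v+15,u-14:u+15].max()))/2
    l=cv2.connectedComponents((g<t).astype(np.uint8),connectivity=4)[1]
    m=cv2.erode((l==l[v,u]).astype(np.uint8),np.ones((3,3)))>0
    q=P[m];q=q-q.mean(0);N=np.linalg.svd(q)[2][2];N*=np.sign(N[2])
    Q0=P.reshape(-1,3);Q0=Q0[np.isfinite(Q0[:,0])]
    def f(a,ret=False):
        D=tilt(a[0],a[1])[:,2]; d=Q0-X; s=d@D; o=np.linalg.norm(d-np.outer(s,D),axis=1)
        return s,o
    s,o=f([28,5]); k=(s>4)&(s<60)&(o<21)&(o>9);Q0=Q0[k]
    z=least_squares(lambda a:f(a)[1]-16,[28,5],loss='soft_l1')
    print(n,m.sum(),'disc tilt',np.degrees(np.arccos(N[2])).round(1),'yaw',np.degrees(np.arctan2(-N[1],-N[0])).round(1),'barrel',k.sum(),z.x.round(1),np.abs(z.fun).mean().round(2))
```

```text
Traceback (most recent call last):
numpy.linalg.LinAlgError: SVD did not converge
```

Emit:
arm_command([
  [1,0.02,0,0.4,0,0,0],
  [1,0,0,0.6,0,0,0],
  [1,0,0,0.6,0,0,0],
  [1,0,0,0.6,0,0,0],
  [1,0,0,0.6,0,0,0],
  [1,0,0,0.5,0,0,0],
  [1,0,0,0.4,0,0,0],
  [1,0,0,0.18,0,0,0],
  [1,0,0,0,0,0,0],
  [1,0,0,0,0,0,0],
])

```text
time: 15.1
ee_pos: [556.2, -37.5, 139.8]
eef_rot: [0.0, 1.0, 0.019, -0.001]
contact_force: [-0.2, -0.2, 0.2]
grip_width: 94.2
grip_force: 0.0
```

```bash
python3 snap.py w6; python3 -c "
from h import *
go([555.7,-37.6,138],tilt(0,2.2))"
```

```text
blue [316 312  14  13 140] [322.4 318.3] [556.5 -37.5 195.4] [553.  -40.6 193.6] [560.  -34.7 196.9]
[[350.8, 0.0, 322.8], [0.0, 350.8, 241.0], [0.0, 0.0, 1.0]]
pos [556.2 -37.5 139.9] shift [-0.018  0.004  0.064] rot [0.009 0.015 0.002] w 93.8 F [-0.6 -0.4 -0.1] t 15.15
```

Centred. Close the grip and redo the barrel fit, skipping NaNs.

Emit:
arm_command([
  [1,0,0,0.06,0,0,0],
  [0,0,0,0,0,0,0],
  [0,0,0,0,0,0,0],
  [0,0,0,0,0,0,0],
  [0,0,0,0,0,0,0],
  [0,0,0,0,0,0,0],
  [0,0,0,0,0,0,0],
  [0,0,0,0,0,0,0],
  [0,0,0,0,0,0,0],
  [0,0,0,0,0,0,0],
  [0,0,0,0,0,0,0],
  [0,0,0,0,0,0,0],
  [0,0,0,0,0,0,0],
  [0,0,0,0,0,0,0],
  [0,0,0,0,0,0,0],
], newtons=50)

```text
time: 16.65
ee_pos: [556.0, -37.4, 137.4]
eef_rot: [0.0, 1.0, 0.019, -0.001]
contact_force: [-0.5, -0.7, 0.8]
grip_width: 12.9
grip_force: 50.0
```

```bash
cat > barrel.py <<'E'
from h import *
from scipy.optimize import least_squares
X=np.array([524.5,214.7,94.7])
for n,u,v in [('w1',224,224),('w2',158,271),('w3',215,232),('w4',95,123),('w5',77,126)]:
    c=dict(np.load(n+'.npz'));P=cloud(c);g=cv2.cvtColor(c['image'],cv2.COLOR_BGR2GRAY)
    t=(g[v,u]+float(g[v-14:v+15,u-14:u+15].max()))/2
    l=cv2.connectedComponents((g<t).astype(np.uint8),connectivity=4)[1]
    m=cv2.erode((l==l[v,u]).astype(np.uint8),np.ones((3,3)))>0
    q=P[m];q=q[np.isfinite(q[:,0])];q=q-np.median(q,0);q=q[np.linalg.norm(q,axis=1)<16];q=q-q.mean(0);N=np.linalg.svd(q)[2][2];N*=np.sign(N[2])
    Q0=P.reshape(-1,3);Q0=Q0[np.isfinite(Q0[:,0])]
    def f(a):
        D=tilt(a[0],a[1])[:,2]; d=Q0-X; s=d@D; return s,np.linalg.norm(d-np.outer(s,D),axis=1)
    s,o=f([28,5]); Q0=Q0[(s>4)&(s<60)&(o<21)&(o>9)]
    z=least_squares(lambda a:f(a)[1]-16,[28,5],loss='soft_l1')
    print(n,m.sum(),'disc tilt',np.degrees(np.arccos(N[2])).round(1),'yaw',np.degrees(np.arctan2(-N[1],-N[0])).round(1),'barrel',len(Q0),z.x.round(1),np.abs(z.fun).mean().round(2))
E
python3 barrel.py
```

```text
w1 190 disc tilt 29.6 yaw 3.9 barrel 366 [29.5  7.7] 1.12
w2 571 disc tilt 28.9 yaw 5.8 barrel 1387 [28.7  7.4] 1.18
w3 233 disc tilt 28.9 yaw 5.7 barrel 467 [29.4  7.6] 1.14
w4 232 disc tilt 29.7 yaw 2.7 barrel 1067 [28.9  7.3] 1.16
w5 280 disc tilt 28.8 yaw 4.6 barrel 1255 [28.8  7.3] 1.16
```

Emit:
arm_command([
  [0,0,0,-0.15,0,0,0],
  [0,0,0,-0.35,0,0,0],
  [0,0,0,-0.5,0,0,0],
  [0,0,0,-0.5,0,0,0],
  [0,0,0,-0.5,0,0,0],
  [0,0,0,-0.5,0,0,0],
  [0,0,0,-0.5,0,0,0],
  [0,0,0,-0.5,0,0,0],
  [0,0,0,-0.5,0,0,0],
  [0,0,0,-0.5,0,0,0],
  [0,0,0,-0.4,0,0,0],
  [0,0,0,-0.3,0,0,0],
  [0,0,0,0,0,0,0],
])

```text
time: 17.95
ee_pos: [556.6, -37.4, 294.7]
eef_rot: [0.0, 1.0, 0.019, -0.0]
contact_force: [0.5, 0.0, -1.4]
grip_width: 13.4
grip_force: 50.0
```

```bash
python3 -c "
from h import *
go([415,204.5,300],tilt(28,5.2))
go([415,204.5,300],tilt(28,5.2),True)"
```

```text
pos [556.6 -37.4 294.7] shift [-4.406 -8.239 -0.181] rot [ 0.17   6.113 -0.637] w 13.4 F [ 0.5  0.  -1.4] t 17.95
pos [556.6 -37.4 294.7] shift [-3.423 -8.458 -2.019] rot [ 0.17   6.113 -0.637] w 13.4 F [ 0.5  0.  -1.4] t 17.95
```

Emit:
arm_command([
  [0,-0.11,-0.206,-0.01,0,0,0],
  [0,-0.22,-0.412,-0.01,0,0,0],
  [0,-0.272,-0.508,-0.01,0,0,0],
  [0,-0.272,-0.508,-0.01,0,0,0],
  [0,-0.272,-0.508,-0.01,0,0,0],
  [0,-0.272,-0.508,-0.01,0,0,0],
  [0,-0.272,-0.508,-0.01,0,0,0],
  [0,-0.272,-0.508,-0.01,0,0,0],
  [0,-0.272,-0.508,-0.01,0,0,0],
  [0,-0.272,-0.508,-0.01,0,0,0],
  [0,-0.272,-0.508,-0.01,0,0,0],
  [0,-0.272,-0.508,-0.01,0,0,0],
  [0,-0.272,-0.508,-0.01,0,0,0],
  [0,-0.272,-0.508,-0.01,0,0,0],
  [0,-0.272,-0.508,-0.01,0,0,0],
  [0,-0.272,-0.508,-0.01,0,0,0],
  [0,-0.22,-0.412,-0.01,0,0,0],
  [0,-0.05,-0.1,-0.01,0,0,0],
  [0,0,0,0,0,0,0],
])

```text
time: 19.85
ee_pos: [414.4, 205.0, 299.1]
eef_rot: [0.0, 1.0, 0.02, -0.001]
contact_force: [0.3, -0.4, -0.3]
grip_width: 13.0
grip_force: 50.0
```

Emit:
arm_command([
  [0,0,0,0,0.007,0.25,-0.026],
  [0,0,0,0,0.014,0.51,-0.053],
  [0,0,0,0,0.014,0.51,-0.053],
  [0,0,0,0,0.014,0.51,-0.053],
  [0,0,0,0,0.014,0.51,-0.053],
  [0,0,0,0,0.014,0.51,-0.053],
  [0,0,0,0,0.014,0.51,-0.053],
  [0,0,0,0,0.014,0.51,-0.053],
  [0,0,0,0,0.014,0.51,-0.053],
  [0,0,0,0,0.014,0.51,-0.053],
  [0,0,0,0,0.014,0.51,-0.053],
  [0,0,0,0,0.014,0.51,-0.053],
  [0,0,0,0,0.007,0.25,-0.026],
  [0,0,0,0,0,0,0],
])

```text
time: 21.25
ee_pos: [414.5, 204.3, 299.0]
eef_rot: [-0.011, 0.969, 0.044, 0.241]
contact_force: [0.2, 0.9, -0.6]
grip_width: 13.5
grip_force: 50.0
```

```bash
python3 snap.py w7
python3 - <<'E'
from h import *
T=tilt(28,5.2);X=np.array([524.5,214.7,94.7])
go(X-163.4*T[:,2],T,True)
s=r.state()
c=dict(np.load('w7.npz'));P=cloud(c).reshape(-1,3);P=P[np.isfinite(P[:,0])];d=(P-s['ee_pos'])@Q(s['eef_rot'])
for lo in range(-70,135,10):
    k=(d[:,2]>=lo)&(d[:,2]<lo+10)&(np.hypot(d[:,0],d[:,1])<12); print(lo,k.sum(),d[k].mean(0).round(1) if k.any() else '')
E
```

```text
blue [585 288   8   8  55] [588.6 291.8] [436.2 -30.7 195.6] [ 432.6 -182.2   -1.6] [470.6 -26.8 197. ]
blue [316 314  14  14 153] [322.8 320.7] [387.6 201.4 350.1] [384.8 198.5 347.6] [390.5 204.4 351.7]
[[350.8, 0.0, 322.8], [0.0, 350.8, 241.0], [0.0, 0.0, 1.0]]
pos [414.7 204.4 299.1] shift [ 0.048 -0.009  2.296] rot [-0.001  0.027 -0.007] w 13.2 F [-0.6  0.  -1. ] t 21.3
-70 162 [  4.4  -0.  -64.2]
-60 477 [  1.6   0.4 -54.7]
-50 526 [  3.5   0.2 -47. ]
-40 186 [  5.7   0.4 -36.8]
-30 189 [  4.4   0.4 -24.6]
-20 109 [  3.5   0.4 -15.1]
-10 88 [ 3.5  0.4 -5.2]
0 80 [3.5 0.4 4.9]
10 71 [ 3.4  0.3 14.9]
20 59 [ 3.6  0.5 25. ]
30 117 [ 4.4  0.8 35.7]
40 40 [ 4.   0.1 44.2]
50 41 [ 3.8  0.4 54.8]
60 38 [ 3.7  0.5 64.8]
70 34 [ 3.8  0.4 74.7]
80 35 [ 3.7  0.6 85.3]
90 27 [ 3.7  0.6 95.1]
100 74 [  3.3   0.3 107.2]
110 36 [  4.6   0.4 114.7]
120 11 [  5.2   0.2 121.4]
130 0
```

View pics/w7.png

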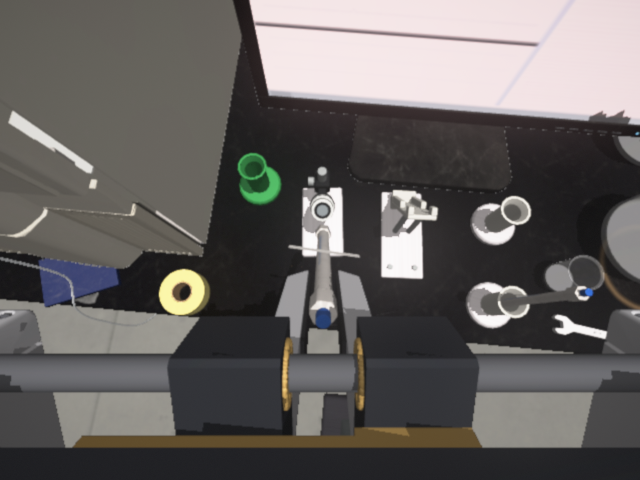

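Fresh column held in line with the tool (plug 323,321) and pointing at the lens (323,210). Moving in along the axis.

Emit:
arm_command([
  [0,0.05,-0.01,0.2,0,0.027,0],
  [0,0,0,0.3,0,0,0],
  [0,0,0,0.3,0,0,0],
  [0,0,0,0.3,0,0,0],
  [0,0,0,0.3,0,0,0],
  [0,0,0,0.3,0,0,0],
  [0,0,0,0.3,0,0,0],
  [0,0,0,0.2,0,0,0],
  [0,0,0,0.09,0,0,0],
  [0,0,0,0,0,0,0],
  [0,0,0,0,0,0,0],
  [0,0,0,0,0,0,0],
])

```text
time: 22.5
ee_pos: [448.1, 208.1, 239.4]
eef_rot: [-0.011, 0.969, 0.044, 0.242]
contact_force: [-0.3, -0.5, -1.2]
grip_width: 13.3
grip_force: 50.0
```

```bash
python3 snap.py w8
python3 - <<'E'
from h import *
T=tilt(28,5.2);X=np.array([524.5,214.7,94.7])
go(X-163.4*T[:,2],T,True)
s=r.state()
print('lens in tool',((X-s['ee_pos'])@Q(s['eef_rot'])).round(1))
c=dict(np.load('w8.npz'));P=cloud(c).reshape(-1,3);P=P[np.isfinite(P[:,0])];d=(P-s['ee_pos'])@Q(s['eef_rot'])
for lo in range(85,175,5):
    k=(d[:,2]>=lo)&(d[:,2]<lo+5)&(np.hypot(d[:,0],d[:,1])<17); print(lo,k.sum(),d[k].mean(0).round(1) if k.any() else '')
c=cam('scene');np.savez('scene3.npz',**{k:c[k] for k in ['image','depth','K','origin','rotation']});P=cloud(c).reshape(-1,3);P=P[np.isfinite(P[:,0])];d=(P-s['ee_pos'])@Q(s['eef_rot'])
print('scene')
for lo in range(25,175,10):
    k=(d[:,2]>=lo)&(d[:,2]<lo+10)&(np.hypot(d[:,0],d[:,1])<17); print(lo,k.sum(),d[k].mean(0).round(1) if k.any() else '')
E
```

```text
blue [317 314  13  14 151] [322.8 320.7] [421.1 205.1 290.3] [418.3 202.3 288.1] [423.9 207.7 292.7]
[[350.8, 0.0, 322.8], [0.0, 350.8, 241.0], [0.0, 0.0, 1.0]]
pos [448.1 208.1 239.4] shift [-0.007  0.011  0.012] rot [-0.006 -0.008 -0.004] w 13.0 F [-0.8  0.3 -0.8] t 22.55
lens in tool [ -0.3   0.4 163.8]
85 16 [ 3.8  0.8 87.5]
90 13 [ 3.9  0.2 92.3]
95 14 [ 3.9  0.5 97.1]
100 15 [ 4.100e+00 -1.000e-01  1.023e+02]
105 62 [  3.4   0.4 108.3]
110 19 [  4.7   0.3 112.5]
115 14 [  5.3  -0.5 117.5]
120 10 [  4.8   1.  121.7]
125 0 
130 0 
135 0 
140 0 
145 0 
150 0 
155 0 
160 366 [  3.   -0.  163.5]
165 45 [  6.6   1.8 166.3]
170 18 [ 11.   -0.7 172.4]
scene
25 20 [-1.7 -5.7 30.5]
35 27 [-0.7 -5.4 39.2]
45 21 [-2.9 -4.2 50.2]
55 21 [-2.5 -5.1 60. ]
65 16 [-2.3 -4.7 70.3]
75 23 [-2.2 -4.2 80.6]
85 20 [-2.6 -4.1 91.3]
95 20 [ -2.8  -5.5 100.6]
105 30 [ -1.8  -5.  110.1]
115 21 [ -3.3  -5.  118.8]
125 7 [ -1.8  -2.4 128.5]
135 0 
145 0 
155 83 [ -2.4  -3.2 161.7]
165 45 [ -2.9 -11.5 169.6]
```

```bash
python3 -c "
from h import *
cv2.imwrite('pics/sc3.png',cv2.resize(dict(np.load('scene3.npz'))['image'][160:360,200:400],None,fx=3,fy=3,interpolation=cv2.INTER_CUBIC))"
```

```text
(no output)
```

View pics/sc3.png

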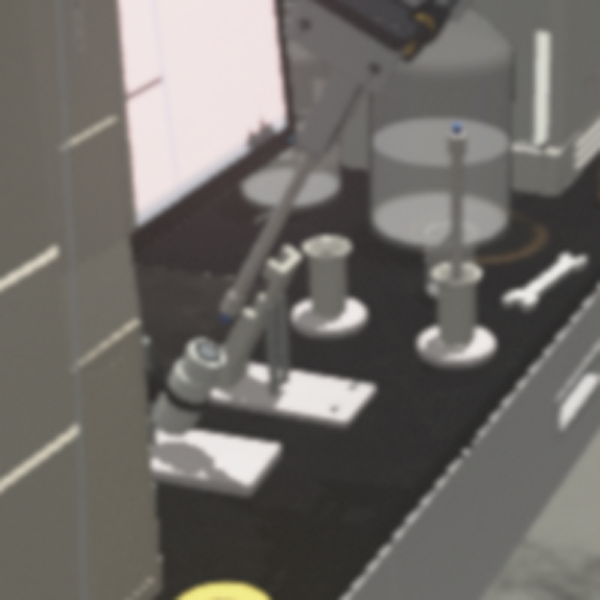

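The scene view shows the column end at crop (228,312), lined up with the lens at (208,350) with a gap of about 40 mm. The used column stands in its holder at (457,130–340). The arm is motionless, so I'm handing in.

```bash
python3 -c "
from h import *
s=r.state();print(s['time'],np.abs(s['qvel']).max());print(r.sign_off())"
```

```text
22.6 0.0018464703746113185
the job is handed in; nothing more can be done
None
```

The used column stands fully down in the free holder, and the fresh column is held still on the lens axis, its end about 40 mm from the lens; I handed the job in at 22.6 s, and no verdict came back.

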